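Open the grommet jar in the jar block

TASK

At the tattoo bench, take the closed amber square jar and seat it fully down in the square pocket of the black jar block, which will keep it from turning. Then unscrew its tight magenta lid anticlockwise (seen from above), a little under a quarter turn and only until the threads let go, before lifting it, with the jar staying seated. Lift the lid straight up off the jar and finish still gripping it, level and still, a few centimetres above the open mouth; do not tip the jar and leave the two ink bottles and the tattoo machine where they are.

Things in the scene. Friction and masses are not known exactly. Their poses are not given: they have to be found in the camera images.
- jar: Amber glass jar, 250 g: square body 58 x 58 mm, 56 mm high, vertical edges rounded about 4 mm; round open neck 35 mm across, its rim 80 mm above the underside. It starts closed, standing upright on the bench. Origin: centre of the underside; z up, x and y square to the body's sides (the four sides are alike).
- lid: Magenta twelve-sided screw lid with a white line on top, 40 g, 54 mm across the flats (a flat faces x and every 30 deg from it), 24 mm high, skirt 20 mm deep. Origin: centre of the skirt's lower edge, z up. Closed, it is 60 mm above the jar's underside (lid top at 84 mm, 4 mm gap from skirt to jar shoulder), its x along the jar's x; while tight, it can carry the jar.
- lid_mark (a point): Outer end of the lid's white line: on its +x side, 27 mm from its axis, 24 mm above its origin. The lid loosens anticlockwise seen from above, is tight (about 0.5 N m) for the first 20 deg, and need not rise as it turns. Its three lugs hold until it is turned about 50 deg; it lifts off freely from 55 to 95 deg (aim for 75); farther on, the lugs meet the next threads.
- block: Black jar block, fixed to the bench: base plate 120 x 120 x 8 mm, with a square pocket walled all round; rim of the walls about 30 mm above the bench. Origin: centre of the underside; z up, x and y along the pocket's sides.
- pocket (a point): Centre of the pocket's floor, 8 mm above the bench. Pocket 62 x 62 mm (2 mm play on each side of the jar), 22 mm deep, the upper 8 mm sloping outwards at 45 deg as a grey lead-in to about 78 x 78 mm. Axes as the block's. The seated jar's underside lies on this floor.
- ink_green: Bystander: green ink bottle with a black cap, standing, 36 mm across, 85 mm high. Origin: centre of the underside.
- ink_red: Bystander: red ink bottle with a black cap, standing, 36 mm across, 85 mm high. Origin: centre of the underside.
- machine: Bystander: brass coil tattoo machine lying flat, about 150 x 50 mm, 24 mm high, with a steel grip tube. Origin: underside of the frame's centre, tube towards its +x.
Things that resemble listed ones, but are neither listed nor needed, are in the scene too. Leave any blue or purple look-alike of the lid alone.

How it is judged:
On the way, in this order (a step that is already met when the one before it is completed fails the run):
1. the closed jar stands fully down in the block's pocket, upright (z of jar in the frame of pocket below 0.004 m and horizontal distance between jar and pocket below 0.008 m and angle between jar's own z axis and vertical below 0.08 rad and z of lid in the frame of jar below 0.066 m), for 0.2 s.
2. the lid has been turned loose (50 deg or more) while still down on the seated jar (all of step 1 and angle between the x axis of lid and the x axis of jar, either way round above 0.87 rad), for 0.05 s.
At the end, for the whole second after the job is handed in: The jar stands upright (within 4.6 deg), fully down in the pocket (within 4 mm of its floor, 8 mm sideways); the lid is gripped by the fingers, still, level within 15 deg, over the mouth within 25 mm sideways, its lower edge 5 to 80 mm above the jar's rim, and touches the jar no more (z of jar in the frame of pocket below 0.004 m and horizontal distance between jar and pocket below 0.008 m and angle between jar's own z axis and vertical below 0.08 rad and z of lid in the frame of jar between 0.085 and 0.16 m and horizontal distance between lid and jar below 0.025 m and angle between lid's own z axis and vertical below 0.26 rad and contact force between the fingers and lid above 1 N and contact force between each of lid, the fingers and jar below 0.05 N and linear speed of each of lid, jar below 0.02 m/s); the arm keeps its last pose, push and grip.
It fails at once if the jar is tipped by more than 30 deg (angle between jar's own z axis and vertical above 0.52 rad).
It fails at once if the lid is turned far past release (about 130 deg or more from closed) (x of lid_mark in the frame of jar below -0.018 m).
It fails at once if a bystander is moved by more than 25 mm or knocked over (distance of any of ink_green, ink_red, machine from where it was at the start of the episode above 0.025 m or angle between any of ink_green, ink_red, machine's own z axis and vertical above 0.4 rad).
It also fails if it takes over 58 s, if anything falls off the work surface, if the arm or the gripper's body presses on something with over 40 N, if the wrist force passes 120 N, or if a joint passes its speed limit or range.

ROBOT

A 7-joint arm with a two-finger parallel gripper is mounted at the origin on the work surface. World frame = base frame: x ahead of the robot, y to its left, z up, the work surface at z = 0. Lengths are in m, angles in rad, forces in N, time in s.
With the tool pointing down it reaches from about 0.4 to 0.85 m from the base axis. Payload 4.5 kg.
Tool frame: the origin (TCP) lies on the centre line of the jaws, within the pads' length; the fingertips stand r.tip_extent ahead of it and the grasp point (between the pads) is the TCP (r.tip_extent is the distance from the TCP to the fingertips, in m); z points along the fingers, y is the line along which they close (so a half turn about z gives the same grasp; the last joint's range is limited). The gripper opens to 88 mm and grips with 3 to 60 N. Pads are 18 mm wide; open, the fingers measure 123 mm over their backs; the gripper's body (75 mm by 187 mm) begins 45 mm behind the grasp point.
Start: joints at [1.241, 0.689, -0.195, 1.565, 0.157, 0.902, -0.215], TCP at [0.222, -0.584, 0.258] pointing down, gripper open.
Joint ranges: [-3.01, 3.01], [-0.46, 2.08], [-1.47, 1.51], [0.13, 2.56], [-1, 4.14], [0.04, 2.09], [-2.66, 2.66]. Speed limits (rad/s): [2.57, 2.57, 3.14, 3.14, 3.14, 3.14, 3.14].

INTERFACE

Orientations are given as a unit quaternion [x, y, z, w].
In Python, from plant import sensors, vision, finish_job, r gives the robot as it stands. The module is installed in compiled form; this text tells all that it offers.
- The arm moves only by the tool step_arm, never from a script. Its argument "steps" is a list of rows, each a list of 2 entries, a list of its own where there are three numbers: the shift along the tool's x, y, z in cm, then the turn, a rotation vector about the tool's x, y, z in degrees. A call has 1 to 12 rows; each row shifts and turns the commanded pose from where the row before left it, along the tool's axes as they then stand; what a row does not reach is not made up. A row lasts 1/8 s, in which the tool goes at most 62.5 mm and 10.7 degrees, less where a joint would pass 70% of its speed; a pose out of reach is approached as far as the arm can. A call with a gripper value outside its range is refused whole. "claw" is the opening, from -1 (shut) to 1 (fully open), set as the call begins (left out, the last holds). The fingers move at their own pace and stop on an object; "grip_force" is the grip in N (left out, the last holds). Time passes only in rows, so rows that do not move let the fingers close. It gives the time, the measured TCP pose, the force, the opening and the grip force at its end, in the units of the state.
- sensors.get_state(): the state, without advancing time (a new reading comes with each control period).
- vision.snapshot(name): name is "scene" or "top" or "wrist"; returns a dict with "img" (384x512x3 uint8, red, green, blue), "fx", "fy", "cx", "cy" (pixels), "position" and "rotation" of the camera in the world. Camera axes: x right, y down, z forward; pixel columns grow to the right and rows downward; lengths in m; the calibration is good to about 2 mm. A picture is of the moment at which its call begins. There is no depth.
- finish_job(): hands the job in; it is judged then, once.
The state is a dict: "clock": time; "q": joint angles; "qd": joint speeds; "joint_torque": joint torques, N m; "tool_pos": TCP position; "eef_rot": TCP orientation; "contact_force": force on the tool from outside, world axes, zero at the start; "moment": the same for the moment, N m; "opening": opening from 0.0 (shut) to 1.0 (fully open); "finger_force": force on a finger pad.
Only numpy, scipy, OpenCV 4.12 (cv2) and the standard library are available. Lean on these libraries where they do the work, as an engineer would, in place of code of your own. Each camera call takes 0.05 s, during which the arm holds its last target. There are 200 camera calls.

## Working session

There is one attempt and no reset: what is moved stays moved. The work goes in short steps, Python scripts to look and compute and a tool call to move; the robot and the scene stay as the last step left them, time stands still between calls to the robot, and variables do not carry over. Pictures are saved under pics/ and viewed, at most 10 in all, crops included, and the job is handed in when it is done.

Besides the shell and the picture viewer there is one more tool, called after ">>>" by a JSON object that holds its "op" and its "data", one argument or row to a line. step_arm: Moves the arm, as the interface text tells. Its arguments: {"type":"object","properties":{"steps":{"type":"array"},"claw":{"type":"number"},"grip_force":{"type":"number"}},"required":["steps"]}

```bash
mkdir -p pics; python3 - <<'E'
from plant import sensors, vision, r
import cv2,numpy as np
s=sensors.get_state();print({k:np.round(v,3) for k,v in s.items()},r.tip_extent)
for n in("top","scene"):
    d=vision.snapshot(n);cv2.imwrite(f"pics/{n}0.png",cv2.resize(d["img"][:,:,::-1],(800,600),interpolation=cv2.INTER_CUBIC))
    print(n,d["fx"],d["cx"],d["cy"],d["position"],np.round(d["rotation"],3).tolist())
E
```

```text
{'clock': np.float64(0.0), 'q': array([ 1.241,  0.69 , -0.195,  1.566,  0.157,  0.902, -0.215]), 'qd': array([-0.001, -0.001, -0.002,  0.001, -0.002, -0.   ,  0.001]), 'joint_torque': array([ 1.0000e-03, -5.2756e+01, -1.2660e+00, -1.5343e+01, -5.3000e-02,
        7.0000e-03,  0.0000e+00]), 'tool_pos': array([ 0.222, -0.584,  0.257]), 'eef_rot': array([ 0.983,  0.181, -0.   , -0.001]), 'contact_force': array([ 1.01 , -0.203, -0.542]), 'moment': array([ 0.022, -0.029, -0.027]), 'finger_force': np.float64(0.0), 'opening': np.float64(1.002)} 0.019
top 370.03252019080156 256.08461248353774 185.11672729578777 [0.5058107  0.02934935 0.97513602] [0.706, -0.706, 0.038, -0.028]
scene 447.97592102423783 257.46555112269215 182.0542931928206 [1.04315075 0.11713674 0.85366631] [0.616, 0.74, -0.209, -0.171]
```

View pics/top0.png

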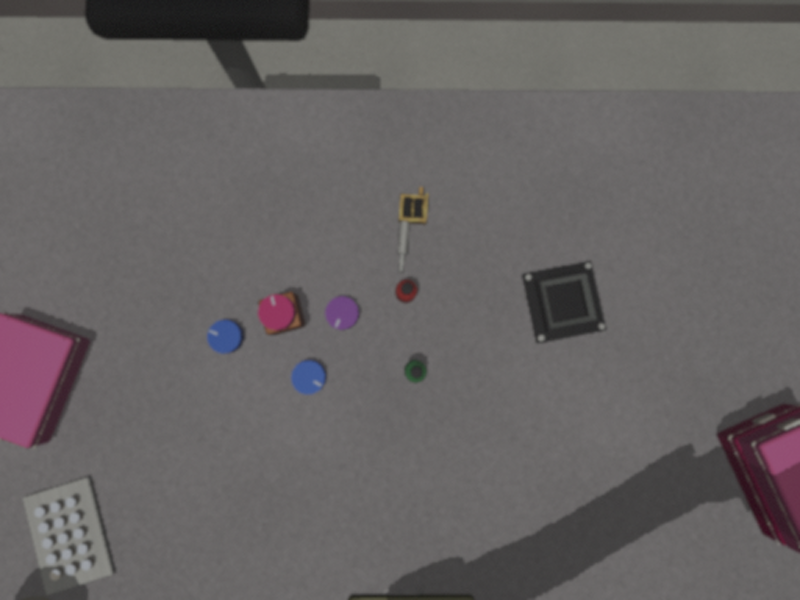

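View pics/scene0.png

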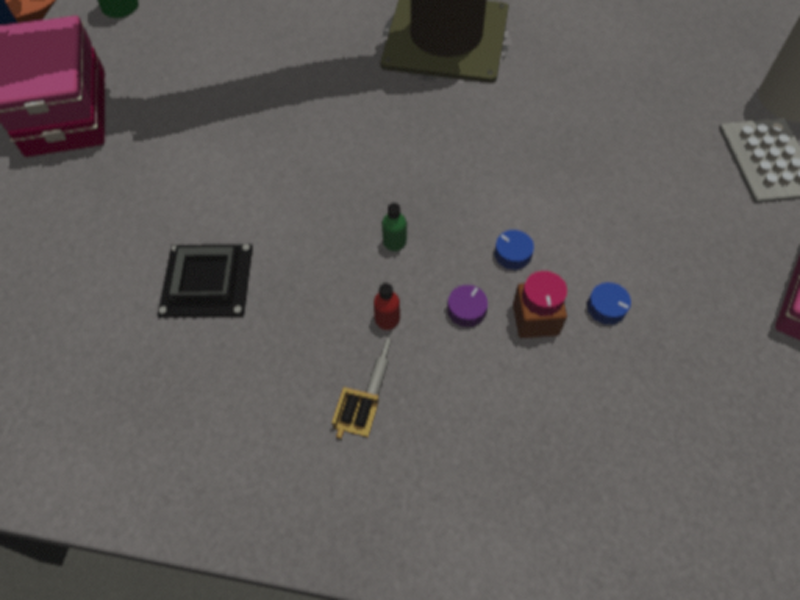

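```bash
cat > h.py <<'E'
from plant import sensors, vision, r
import cv2,numpy as np
from scipy.spatial.transform import Rotation as R
def rot(d):
    a=np.array(d["rotation"]); return a if a.shape==(3,3) else R.from_quat(a).as_matrix()
def world(d,uv,z):
    uv=np.atleast_2d(uv); c=np.c_[(uv[:,0]-d["cx"])/d["fx"],(uv[:,1]-d["cy"])/d["fy"],np.ones(len(uv))]@rot(d).T
    p=np.array(d["position"]); return (p+c*((z-p[2])/c[:,2])[:,None])[:,:2]
def hsv(d): return cv2.cvtColor(d["img"],cv2.COLOR_RGB2HSV)
def blobs(m,amin=8):
    n,l,s,c=cv2.connectedComponentsWithStats(m.astype(np.uint8)); return [(s[i,4],c[i],l==i) for i in range(1,n) if s[i,4]>=amin]
E
python3 - <<'E'
from h import *
for n in("top","scene"):
    d=vision.snapshot(n);H=hsv(d).astype(int);sc=512/800
    roi=lambda m,x0,y0,x1,y1:(lambda k:(k.__setitem__((slice(int(y0*sc),int(y1*sc)),slice(int(x0*sc),int(x1*sc))),m[int(y0*sc):int(y1*sc),int(x0*sc):int(x1*sc)]),k)[1])(np.zeros(m.shape,bool))
    jr=(245,280,310,345) if n=="top" else (500,260,580,345)
    br=(510,250,620,355) if n=="top" else (145,230,265,330)
    pur=roi((H[...,0]>160)&(H[...,0]<177)&(H[...,1]>100),*jr)
    print(n,H[int(312*sc),int(277*sc)] if n=="top" else H[int(285*sc),int(540*sc)])
    cs=cv2.findContours(pur.astype(np.uint8),0,2)[0]; c=max(cs,key=cv2.contourArea)
    hull=cv2.convexHull(c)[:,0].astype(float); w=world(d,hull,.084)
    (cx,cy),rad=cv2.minEnclosingCircle(w.astype(np.float32)); print(" lid",cx,cy,rad, len(hull))
    am=roi((H[...,0]<16)&(H[...,1]>110),*jr)
    for a,c_,m in blobs(am,20): print(" amber",a,c_, [np.round(world(d,cv2.boxPoints(cv2.minAreaRect(np.argwhere(m)[:,::-1].astype(np.float32))),z),3).tolist() for z in (0.056,)])
    wl=roi((H[...,1]<110)&(H[...,2]>130),*jr)
    for a,c_,m in blobs(wl,3): print(" line",a,c_,world(d,c_,.084))
    sw=roi((H[...,1]<90)&(H[...,2]>110),*br)
    for a,c_,m in blobs(sw,2): print(" screw",a,np.round(c_,1),world(d,c_,.009))
    x0,y0,x1,y1=[int(v*sc) for v in jr];print()
    cv2.imwrite(f"pics/{n}_jar.png",cv2.resize(d["img"][y0:y1,x0:x1,::-1],None,fx=8,fy=8,interpolation=cv2.INTER_CUBIC))
    x0,y0,x1,y1=[int(v*sc) for v in br]
    cv2.imwrite(f"pics/{n}_blk.png",cv2.resize(d["img"][y0:y1,x0:x1,::-1],(400,400),interpolation=cv2.INTER_CUBIC))
a=cv2.imread("pics/top_jar.png");a=cv2.resize(a,(400,400));cv2.imwrite("pics/c1.png",np.hstack([a,cv2.imread("pics/top_blk.png")]))
E
```

```text
top [168 158 145]
 lid 0.5536478161811829 0.20847640931606293 0.029066991060972214 20
 amber 24 [185.54166667 189.54166667] [[[0.582, 0.202], [0.589, 0.197], [0.579, 0.181], [0.571, 0.186]]]
 amber 32 [188.96875 205.90625] [[[0.531, 0.192], [0.552, 0.181], [0.546, 0.171], [0.526, 0.182]]]
 line 20 [174.25 192.05] [[0.57140115 0.2138832 ]]
 screw 6 [376.  169.5] [[ 0.63707993 -0.30137178]]
 screw 7 [337.7 177. ] [[ 0.6169897  -0.19937664]]
 screw 2 [383.  177.5] [[ 0.61581319 -0.31929262]]
 screw 6 [385.  208.5] [[ 0.53409763 -0.32193302]]
 screw 9 [346. 216.] [[ 0.51453763 -0.21895481]]
 screw 4 [339.  220.5] [[ 0.50284802 -0.20037174]]
 screw 4 [356.5 224.5] [[ 0.49245162 -0.24591585]]

scene [169 191 144]
 lid 0.561711311340332 0.2067551165819168 0.032767824828624725 20
 amber 475 [343.96421053 203.79368421] [[[0.54, 0.175], [0.529, 0.237], [0.604, 0.242], [0.614, 0.183]]]
 line 20 [350.75 191.95] [[0.57346936 0.21416091]]
 screw 7 [157.  157.3] [[ 0.51513216 -0.2185945 ]]
 screw 8 [103.6 197.8] [[ 0.63786727 -0.30098161]]
 screw 5 [151.8 197.4] [[ 0.61833211 -0.19849481]]
```

View pics/c1.png

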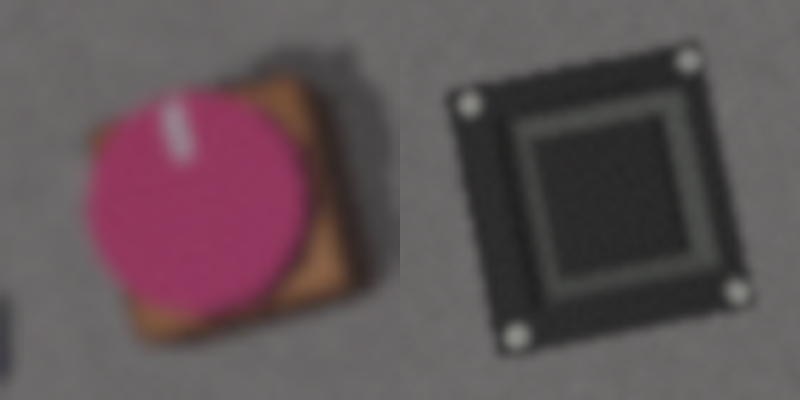

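>>> {"op": "step_arm", "data": {
  "steps": [
    [[0,0,-5],[0,0,0]],
    [[4,-4.2,0],[0,0,0]],
    [[4,-4.2,0],[0,0,0]],
    [[4,-4.2,0],[0,0,0]],
    [[4,-4.2,0],[0,0,0]],
    [[4,-4.2,0],[0,0,0]],
    [[4,-4.2,0],[0,0,0]],
    [[4,-4.2,0],[0,0,0]],
    [[4,-4.2,0],[0,0,0]],
    [[4,-4.2,0],[0,0,0]],
    [[4,-4.2,0],[0,0,0]],
    [[4,-4.2,0],[0,0,0]]
  ],
  "claw": 1
}}

```text
clock: 1.7
tool_pos: [0.4697, 0.0059, 0.3078]
eef_rot: [0.984, 0.181, 0.0, 0.0]
contact_force: [1.1, -0.1, -0.7]
opening: 0.997
finger_force: 0.0
```

>>> {"op": "step_arm", "data": {
  "steps": [
    [[3.8,-4,0],[0,0,0]],
    [[3.8,-4,0],[0,0,0]],
    [[3.8,-4,0],[0,0,0]],
    [[3.9,-4,0],[0,0,0]],
    [[0,0,5],[0,0,6.5]],
    [[0,0,0],[0,0,0]],
    [[0,0,0],[0,0,0]]
  ]
}}

```text
clock: 2.58
tool_pos: [0.5557, 0.2075, 0.2587]
eef_rot: [0.992, 0.125, 0.0, 0.0]
contact_force: [-0.2, 0.5, 0.1]
opening: 1.001
finger_force: 0.0
```

```bash
python3 - <<'E'
from h import *
s=sensors.get_state();print(s["tool_pos"],s["q"],R.from_quat(s["eef_rot"]).as_matrix()[:,0])
d=vision.snapshot("wrist");print(d["position"],d["fx"])
cv2.imwrite("pics/w1.png",d["img"][:,:,::-1])
E
```

```text
[0.55571171 0.20748318 0.25873265] [-0.32307159  0.64471057 -0.19350135  1.66478254  0.15571621  0.84655321
 -1.90188975] [9.68687360e-01 2.48282624e-01 7.32552282e-04]
[0.61880721 0.22318412 0.38605492] 318.89596120645444
```

View pics/w1.png

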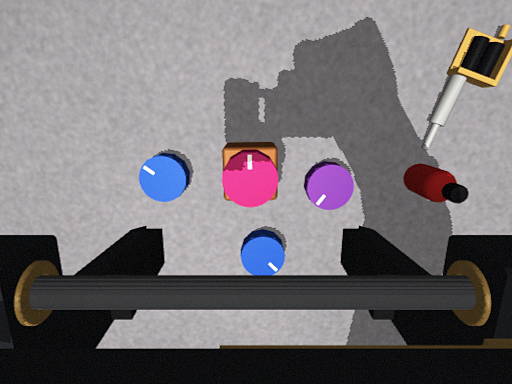

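```bash
python3 - <<'E'
from h import *
d=vision.snapshot("wrist");H=hsv(d).astype(int);x0,y0,x1,y1=210,130,290,215
k=np.zeros(H.shape[:2],bool);k[y0:y1,x0:x1]=1
m=k&(((H[...,0]>155)&(H[...,0]<178)&(H[...,1]>110)))
c=max(cv2.findContours(m.astype(np.uint8),0,1)[0],key=cv2.contourArea)
w=world(d,cv2.convexHull(c)[:,0].astype(float),.084);print("lid",cv2.minEnclosingCircle(w.astype(np.float32)))
for a,c_,b in blobs(k&(H[...,1]<90)&(H[...,2]>180),10):
    p=np.argwhere(b)[:,::-1].astype(float);w=world(d,p,.084);u=np.linalg.svd(w-w.mean(0))[2][0];print("line",a,c_,w.mean(0),np.degrees(np.arctan2(u[1],u[0]))%180)
am=k&(H[...,0]<20)&(H[...,1]>120)
p=[(x,np.argwhere(am[:,x])[0][0]) for x in range(226,275) if am[:,x].any()]
w=world(d,np.array(p,float),.056);f=np.polyfit(w[:,1],w[:,0],1);print("rear edge yaw",-np.degrees(np.arctan(f[0])),w[0],w[-1])
p=world(d,np.argwhere(am)[:,::-1].astype(float),.056);print(np.round(cv2.minAreaRect(p.astype(np.float32))[0],4),cv2.minAreaRect(p.astype(np.float32))[1:])
E
```

```text
lid ((0.5555732250213623, 0.20929527282714844), 0.028583567589521408)
line 10 [213.7 134.6] [0.58861156 0.25277813] 87.87837229241471
line 42 [222.23809524 143.16666667] [0.58282383 0.24324035] 7.2634497032954926
line 29 [284.51724138 140.        ] [0.60022469 0.18717654] 2.879945933277554
line 360 [216.12222222 169.70555556] [0.55647279 0.243184  ] 18.209740032497706
line 16 [287.0625 147.9375] [0.59366239 0.18281755] 170.5469065825041
line 62 [249.32258065 162.16129032] [0.57165666 0.21407102] 15.240619820790812
line 63 [285.61904762 164.61904762] [0.57796784 0.17978187] 179.78237065354173
line 557 [249.36086176 203.30520646] [0.53180242 0.20407055] 120.11172577725702
line 41 [286.82926829 199.19512195] [0.54516286 0.1692144 ] 172.74071435182904
line 62 [283.88709677 209.98387097] [0.53372134 0.16898986] 99.22743985367012
rear edge yaw 15.13228298170006 [0.57761579 0.24068249] [0.58989496 0.19269019]
[0.5572 0.21  ] ((0.06098620593547821, 0.05653206631541252), 14.359914779663086)
```

>>> {"op": "step_arm", "data": {
  "steps": [
    [[0,-0.15,5],[0,0,-0.5]],
    [[0,0,5],[0,0,0]],
    [[0,0,4],[0,0,0]],
    [[0,0,2.5],[0,0,0]],
    [[0,0,1.4],[0,0,0]],
    [[0,0,0],[0,0,0]],
    [[0,0,0],[0,0,0]]
  ]
}}

```text
clock: 3.55
tool_pos: [0.5559, 0.2099, 0.0801]
eef_rot: [0.992, 0.129, 0.001, -0.0]
contact_force: [0.7, -0.0, 0.6]
opening: 0.996
finger_force: 0.0
```

>>> {"op": "step_arm", "data": {
  "steps": [
    [[0,0,0],[0,0,0]],
    [[0,0,0],[0,0,0]],
    [[0,0,0],[0,0,0]],
    [[0,0,0],[0,0,0]],
    [[0,0,0],[0,0,0]],
    [[0,0,0],[0,0,0]],
    [[0,0,0],[0,0,0]],
    [[0,0,0],[0,0,0]]
  ],
  "claw": -1,
  "grip_force": 45
}}

```text
clock: 4.55
tool_pos: [0.555, 0.2097, 0.0788]
eef_rot: [0.992, 0.129, 0.0, 0.0]
contact_force: [-0.1, -0.1, 3.4]
opening: 0.604
finger_force: 45.0
```

>>> {"op": "step_arm", "data": {
  "steps": [
    [[0,0,-2],[0,0,0]],
    [[0,0,-4],[0,0,0]],
    [[0,0,-5],[0,0,0]],
    [[0,0,-4],[0,0,0]],
    [[0,0,-1],[0,0,0]],
    [[0,0,0],[0,0,0]],
    [[-0.5,2.3,0],[0,0,0]],
    [[-1,4.6,0],[0,0,0]],
    [[-1,4.6,0],[0,0,0]],
    [[-1,4.6,0],[0,0,0]],
    [[-1,4.6,0],[0,0,0]],
    [[-1,4.6,0],[0,0,0]]
  ]
}}

```text
clock: 6.05
tool_pos: [0.5651, -0.0505, 0.2361]
eef_rot: [0.992, 0.129, -0.002, -0.0]
contact_force: [0.4, 0.5, -2.8]
opening: 0.608
finger_force: 45.0
```

>>> {"op": "step_arm", "data": {
  "steps": [
    [[-1,4.6,0],[0,0,0]],
    [[-1,4.6,0],[0,0,0]],
    [[-1,4.6,0],[0,0,0]],
    [[-1,4.6,0],[0,0,0]],
    [[-0.5,2.3,0],[0,0,0]],
    [[0,0,0],[0,0,3.7]],
    [[0,0,0],[0,0,0]],
    [[0,0,0],[0,0,0]],
    [[0,0,0],[0,0,0]]
  ]
}}

```text
clock: 7.18
tool_pos: [0.5762, -0.2597, 0.2385]
eef_rot: [0.995, 0.098, -0.0, -0.0]
contact_force: [1.0, 1.0, -3.3]
opening: 0.611
finger_force: 45.0
```

```bash
python3 - <<'E'
from h import *
s=sensors.get_state();print(s["tool_pos"],s["contact_force"],np.round(s["q"],2),2*np.degrees(np.arctan2(s["eef_rot"][1],s["eef_rot"][0])))
a=vision.snapshot("wrist")["img"];b=vision.snapshot("scene")["img"][110:270,20:234]
cv2.imwrite("pics/w2.png",np.vstack([cv2.resize(a[:300],(512,300)),cv2.resize(b,(400,299)) if 0 else cv2.copyMakeBorder(cv2.resize(b,(400,299)),0,0,0,112,0)])[:,:,::-1])
E
```

```text
[ 0.57618805 -0.25965607  0.23853483] [ 0.96590366  0.98081341 -3.34067034] [ 0.48  0.72 -0.24  1.56  0.2   0.88 -1.2 ] 11.257074919379447
```

View pics/w2.png

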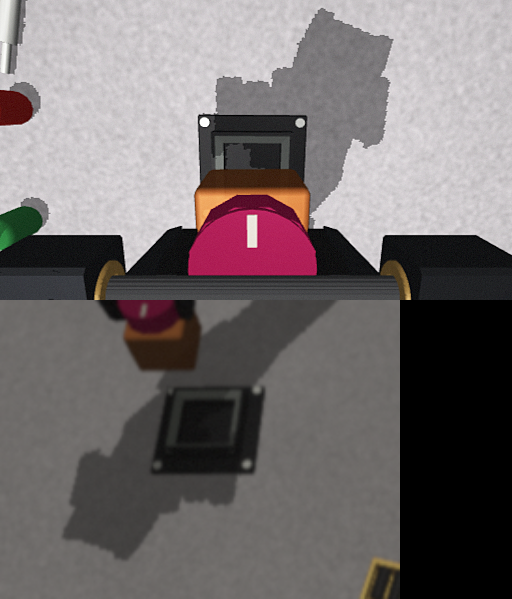

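>>> {"op": "step_arm", "data": {
  "steps": [
    [[0,0,3],[0,0,0]],
    [[0,0,5],[0,0,0]],
    [[0,0,3.5],[0,0,0]],
    [[0,0,0.8],[0,0,0]],
    [[0,0,0.4],[0,0,0]],
    [[0,0,0.4],[0,0,0]],
    [[0,0,0.4],[0,0,0]],
    [[0,0,0.4],[0,0,0]],
    [[0,0,0.4],[0,0,0]],
    [[0,0,0],[0,0,0]]
  ]
}}

```text
clock: 8.52
tool_pos: [0.5759, -0.2605, 0.0954]
eef_rot: [0.995, 0.097, -0.0, -0.0]
contact_force: [-0.0, -0.1, -3.8]
opening: 0.606
finger_force: 45.0
```

>>> {"op": "step_arm", "data": {
  "steps": [
    [[0,0,0.3],[0,0,0]],
    [[0,0,0.3],[0,0,0]],
    [[0,0,0.2],[0,0,0]],
    [[0,0,0.1],[0,0,0]],
    [[0,0,0],[0,0,0]],
    [[0,0,0],[0,0,0]]
  ]
}}

```text
clock: 9.28
tool_pos: [0.576, -0.2606, 0.0869]
eef_rot: [0.995, 0.097, -0.0, -0.0]
contact_force: [-0.8, 0.7, 0.0]
opening: 0.605
finger_force: 45.0
```

>>> {"op": "step_arm", "data": {
  "steps": [
    [[0,0,0.1],[0,0,0]],
    [[0,0,0],[0,0,-4]],
    [[0,0,0],[0,0,-6]],
    [[0,0,0],[0,0,-6]],
    [[0,0,0],[0,0,-6]],
    [[0,0,0],[0,0,-6]],
    [[0,0,0],[0,0,-6]],
    [[0,0,0],[0,0,-6]],
    [[0,0,0],[0,0,0]]
  ],
  "grip_force": 56
}}

```text
clock: 10.4
tool_pos: [0.5766, -0.26, 0.0869]
eef_rot: [0.902, 0.432, 0.001, 0.0]
contact_force: [-2.9, 3.1, 6.8]
opening: 0.608
finger_force: 56.0
```

>>> {"op": "step_arm", "data": {
  "steps": [
    [[0,0,0],[0,0,-6]],
    [[0,0,0],[0,0,-6]],
    [[0,0,0],[0,0,-6]],
    [[0,0,0],[0,0,-6]],
    [[0,0,0],[0,0,-6]],
    [[0,0,0],[0,0,-6]],
    [[0,0,0],[0,0,-2]],
    [[0,0,0],[0,0,0]],
    [[0,0,0],[0,0,0]],
    [[0,0,0],[0,0,0]]
  ]
}}

```text
clock: 11.65
tool_pos: [0.5764, -0.2597, 0.0869]
eef_rot: [0.712, 0.702, 0.0, 0.0]
contact_force: [-3.0, 3.3, 7.3]
opening: 0.608
finger_force: 56.0
```

```bash
python3 - <<'E'
from h import *
s=sensors.get_state();print(s["tool_pos"],s["contact_force"],s["moment"],s["opening"],2*np.degrees(np.arctan2(s["eef_rot"][1],s["eef_rot"][0])))
a=vision.snapshot("wrist")["img"][:300];b=vision.snapshot("scene")["img"][110:270,20:234]
cv2.imwrite("pics/w3.png",np.vstack([a,cv2.copyMakeBorder(cv2.resize(b,(400,299)),0,0,0,112,0)])[:,:,::-1])
E
```

```text
[ 0.57642871 -0.25968801  0.0868939 ] [-3.00451719  3.27962702  7.25379302] [ 0.53181196  0.6406772  -0.02195244] 0.6080262330916911 89.16195804371058
```

View pics/w3.png

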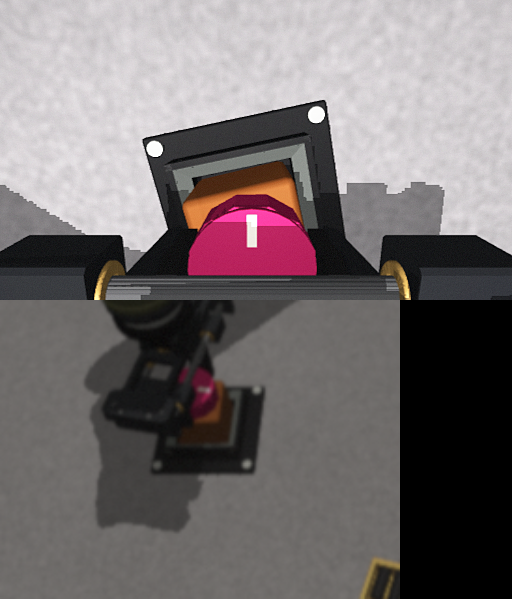

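>>> {"op": "step_arm", "data": {
  "steps": [
    [[0,0,-0.2],[0,0,0]],
    [[0,0,-0.4],[0,0,0]],
    [[0,0,-0.6],[0,0,0]],
    [[0,0,-0.8],[0,0,0]],
    [[0,0,-1],[0,0,0]],
    [[0,0,-1],[0,0,0]],
    [[0,0,-0.8],[0,0,0]],
    [[0,0,-0.4],[0,0,0]],
    [[0,0,0],[0,0,0]],
    [[0,0,0],[0,0,0]],
    [[0,0,0],[0,0,0]]
  ]
}}

```text
clock: 13.12
tool_pos: [0.5759, -0.2606, 0.1374]
eef_rot: [0.712, 0.702, -0.0, -0.0]
contact_force: [0.9, 0.2, -0.4]
opening: 0.61
finger_force: 56.0
```

```bash
python3 - <<'E'
from h import *
s=sensors.get_state();print(s["tool_pos"],s["contact_force"],s["opening"],s["finger_force"],s["eef_rot"])
a=vision.snapshot("wrist")["img"][:300];b=vision.snapshot("scene")["img"][110:270,20:234]
cv2.imwrite("pics/w4.png",np.vstack([a,cv2.copyMakeBorder(cv2.resize(b,(400,299)),0,0,0,112,0)])[:,:,::-1])
E
```

```text
[ 0.5758829  -0.2605733   0.13735638] [ 0.88996576  0.15230759 -0.43756323] 0.6095079200339328 55.99995077471249 [ 7.12341445e-01  7.01833009e-01 -1.67079591e-04 -2.55893599e-04]
```

View pics/w4.png

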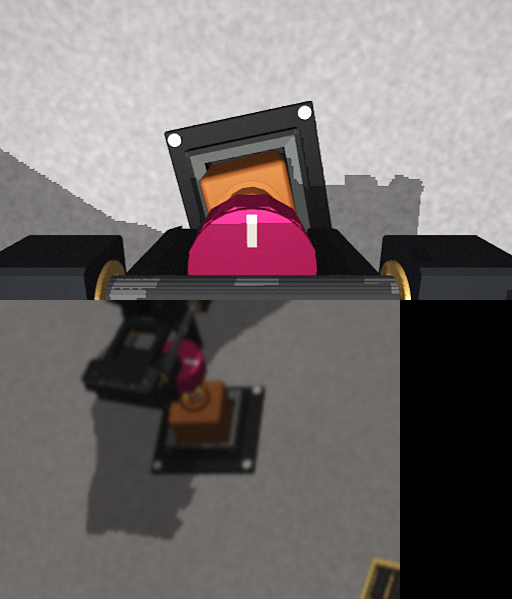

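The lid, with its line at (252,230), is held clear above the jar. The jar's neck is now visible, and the jar is still seated in the block.

```bash
python3 -c "
from plant import finish_job
print(finish_job())"
```

```text
the job is handed in; nothing more can be done
None
```

The jar is seated in the block's pocket, its lid was unscrewed about 75° and is held level about 3 cm above the open mouth, and the job is handed in at about 13 s; no verdict came back.

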